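Slide the board carrier home in the test station's corner stop

ROBOT

A 6-joint arm with a two-finger parallel gripper is mounted at the origin on the work surface. World frame = base frame: x ahead of the robot, y to its left, z up, the work surface at z = 0. Lengths are in m, angles in rad, forces in N, time in s.
With the tool pointing down it reaches from about 0.375 to 0.9 m from the base axis. Payload 3.1 kg.
Tool frame: the origin (TCP) lies at the very end of the fingers, on their centre line; the grasp point (between the pads) lies 19 mm behind it (grip_depth is the distance from the TCP to the grasp point, in m); z points along the fingers, y is the line along which they close (so a half turn about z gives the same grasp; the last joint's range is limited). The gripper opens to 85 mm and grips with 20 to 120 N. Pads are 22 mm wide; open, the fingers measure 114 mm over their backs; the gripper's body (76 mm by 85 mm) begins 54 mm behind the grasp point. The pads swing forward as they close: fully open they stand 13 mm farther back than shut.
Start: joints at [1.143, 0.527, 1.433, -0, 1.181, -0.178], TCP at [0.154, 0.606, 0.231] pointing down, gripper open.
Joint ranges: [-3.08, 3.08], [-0.75, 2.2], [0.22, 2.44], [-1.43, 4.57], [0, 2.65], [-2.85, 2.85]. Speed limits (rad/s): [2.79, 2.79, 3.14, 3.14, 3.14, 3.14].

INTERFACE

Orientations are given as a unit quaternion [x, y, z, w].
In Python, from station import * gives the robot as it stands.
- The arm moves only by the tool apply_moves, never from a script. Its argument "plan" is a list of rows, each a list of 7 numbers: the shift along the tool's x, y, z in m, then the turn, a rotation vector about the tool's x, y, z in rad, then the gripper command: -1 is fully open, 1 is shut, values between are in proportion. In form: [[dx, dy, dz, wx, wy, wz, jaw], ...]. A call has 1 to 8 rows; each row shifts and turns the commanded pose from where the row before left it, along the tool's axes as they then stand; what a row does not reach is not made up. A row lasts 1/8 s, in which the tool goes at most 62.5 mm and 10.7 degrees, less where a joint would pass 70% of its speed; a pose out of reach is approached as far as the arm can. A call is refused whole if a number of a shift passes 0.0625 or a number of a turn 0.188, either way. A call with a gripper value outside its range is refused whole. The fingers move at their own pace and stop on an object; "force" is the grip in N (left out, the last holds). Time passes only in rows, so rows that do not move let the fingers close. It gives the time, the measured TCP pose, the force, the opening and the grip force at its end, in the units of the state.
- sense(): the state, without advancing time (a new reading comes with each control period).
- snapshot(name): name is "side" or "top" or "wrist"; returns the picture (480x640x3 uint8, red, green, blue); there is no depth.
- calibration(name): a dict with "camera_matrix" (3x3 intrinsics, pixels), "R" (3x3) and "t" (3): a world point X has camera coordinates R X + t; the wrist camera has in their place "mount" (4x4, takes a point from camera to tool coordinates, whose origin is the TCP and whose axes are the flange's). Camera axes: x right, y down, z forward; pixel columns grow to the right and rows downward; lengths in m; the calibration is good to about 2 mm. A picture is of the moment at which its call begins: read the wrist's pose just before it. calibration takes no time and is no camera call.
- sign_off(): hands the job in; it is judged then, once.
The state is a dict: "t": time; "q": joint angles; "qd": joint speeds; "tau": joint torques, N m; "tcp_pos": TCP position; "tool_rot": TCP orientation; "force": force on the tool from outside, world axes, zero at the start; "ft_torque": the same for the moment, N m; "finger_gap": opening from 0.0 (shut) to 1.0 (fully open); "gripper_force": force on a finger pad.
Only numpy, scipy, OpenCV 4.12 (cv2) and the standard library are available. Lean on these libraries where they do the work, as an engineer would, in place of code of your own. Each camera call takes 0.05 s, during which the arm holds its last target. There are 200 camera calls.

TASK

Push the large black board carrier along the bench, fingers on its outer edges only, until it sits flush against both rails of the aluminium corner stop: its long far edge against the long rail and its left short edge against the short rail. Slide it, never lift or tip it, do not touch the circuit board or the parts on top of it, and leave the other things on the bench where they are. Then take the hand away.

Things in the scene. Friction and masses are not known exactly. Their poses are not given: they have to be found in the camera images.
- carrier: The large carrier: solid black slab 100 (x) by 130 (y) by 22 mm high, loose, about 0.35 kg, slides under 1 to 6 N. Origin: centre of its underside. x points to its long far edge (goes to the long rail), y to its left short edge (goes to the short rail), z up. Starts 40 to 80 mm short of home along the stop's x, 50 to 110 mm along its y, turned up to 0.3 rad from square.
- board: Green circuit board fixed on top of the large carrier, 76 by 106 mm, inset 12 mm from the carrier's edges all round; its underside is 22 mm above the bench and its tallest parts (small metal cans) end 36 mm above the bench. Origin: centre of its underside. Not to be touched.
- jig: Fixed corner stop: two aluminium rails 24 mm high, 16 thick, at a right angle. Origin: inner corner, at bench height. Long rail's inner face: plane x = 0, from the corner to y = -240 mm; short rail's: plane y = 0, to x = -100 mm. Carrier home: centre at x -50, y -65 mm, axes parallel. Behind the long rail a grey box 34 mm high, x 17 to 72, y -25 to -175 mm.
- carrier_corner (a point): The carrier's far left bottom corner, at x = 50, y = 65 mm of the carrier; it goes into the inner corner of the stop.
- small_carrier: Bystander: a smaller black carrier with its own little board, 55 by 80 by 16 mm, up to 27 mm high with its parts, loose. Origin: centre of its underside.
- spool: Bystander: solder spool standing on end, 60 mm across, 50 mm high, loose. Origin: centre of its underside.
- tape: Bystander: roll of black tape lying flat, 68 mm across, 19 mm high, loose. Origin: centre of its underside.
- meter: Bystander: yellow and black hand multimeter lying on its back, 140 by 72 mm, 42 mm high with its dial, loose. Origin: centre of its underside.
Not all that is in view belongs to the job. Leave any orange or pink look-alike of the carrier alone.

How it is judged:
At the end, for the whole second after the job is handed in: The large carrier lies flat and at rest on the bench with its far left corner within 4 mm of the stop's inner corner in both directions and square with the rails within 0.035 rad (2 degrees), so that both edges are flush (x of carrier_corner in the frame of jig between -0.004 and 0.004 m and y of carrier_corner in the frame of jig between -0.004 and 0.004 m and angle between the x axis of carrier and the x axis of jig, either way round below 0.035 rad and height (world z) of carrier below 0.003 m and angle between carrier's own z axis and vertical below 0.03 rad and linear speed of carrier below 0.01 m/s); the robot touches nothing.
It fails at once if the carrier is lifted more than 8 mm or tipped more than 0.12 rad (height (world z) of carrier above 0.008 m or angle between carrier's own z axis and vertical above 0.12 rad).
It fails at once if the robot touches the circuit board or its parts (contact force between the arm and board above 0.5 N).
It fails at once if the fingers touch the circuit board or its parts (contact force between the fingers and board above 0.5 N).
It fails at once if another thing on the bench is moved more than 15 mm (distance of any of small_carrier, spool, tape, meter from where it was at the start of the episode above 0.015 m).
It also fails if it takes over 45 s, if anything falls off the work surface, if the arm or the gripper's body presses on something with over 40 N, if the wrist force passes 120 N, or if a joint passes its speed limit or range.

## Working session

There is one attempt and no reset: what is moved stays moved. The work goes in short steps, Python scripts to look and compute and a tool call to move; the robot and the scene stay as the last step left them, time stands still between calls to the robot, and variables do not carry over. Pictures are saved under pics/ and viewed, at most 10 in all, crops included, and the job is handed in when it is done.

Besides the shell and the picture viewer there is one more tool, called by a JSON object that holds its "fn" and its "kwargs", one argument or row to a line. apply_moves: Moves the arm, as the interface text tells. Its arguments: {"type":"object","properties":{"plan":{"type":"array"},"force":{"type":"number"}},"required":["plan"]}

```bash
mkdir -p pics
python3 - <<'E'
from station import *
import cv2
for n in("top","side"):
    cv2.imwrite(f"pics/{n}0.png",snapshot(n)[:,:,::-1])
    c=calibration(n);print(n,c)
s=sense();print(s["t"],s["tcp_pos"],s["tool_rot"],s["force"])
E
```

```text
top {'camera_matrix': array([[517.68107153,   0.        , 315.74178357],
       [  0.        , 517.68107153, 241.98968101],
       [  0.        ,   0.        ,   1.        ]]), 'R': array([[-0.01855046, -0.99965377,  0.01866093],
       [-0.99015489,  0.01577786, -0.13908396],
       [ 0.13874138, -0.02105728, -0.99010475]]), 't': array([-0.05569992,  0.52301854,  1.11428879])}
side {'camera_matrix': array([[520.49617886,   0.        , 317.35065679],
       [  0.        , 520.49617886, 238.12569124],
       [  0.        ,   0.        ,   1.        ]]), 'R': array([[ 0.86488338, -0.5019671 ,  0.00239972],
       [-0.24776188, -0.43103871, -0.86765182],
       [ 0.43656704,  0.74982308, -0.49716653]]), 't': array([-0.47020046,  0.14967237,  1.04837824])}
0.1 [0.1542052  0.60500679 0.23041066] [ 1.24584548e-01  9.92208496e-01 -9.48672436e-04 -3.02992901e-04] [-0.52190836 -0.61133177 -0.40751374]
```

View pics/top0.png

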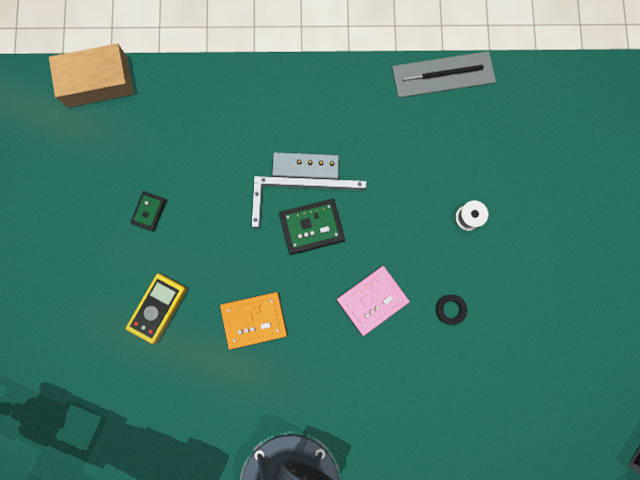

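View pics/side0.png

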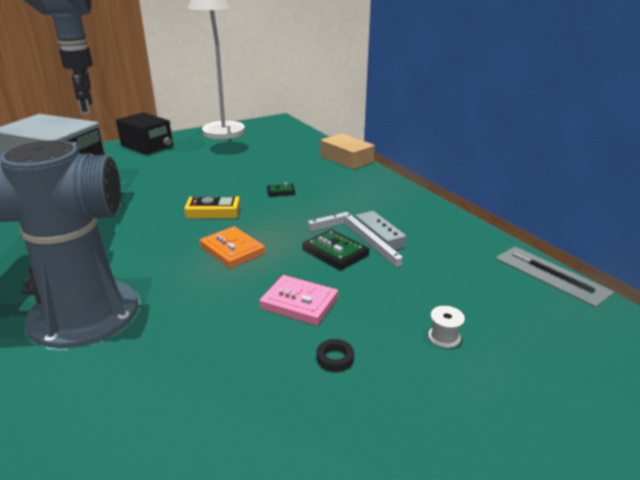

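The top view shows the black carrier with its corners at about (280,210), (335,200), (344,240) and (291,254). The corner stop's inner corner is near (261,186). The orange and pink look-alikes sit nearer the robot. The side view agrees, with the carrier at about (335,248). I'll zoom in on both.

Run:
```python
import cv2,numpy as np
a=cv2.imread("pics/top0.png")[145:265,240:380]
cv2.imwrite("pics/topz.png",cv2.resize(a,None,fx=5,fy=5,interpolation=cv2.INTER_CUBIC))
b=cv2.imread("pics/side0.png")[195:285,295:415]
cv2.imwrite("pics/sidez.png",cv2.resize(b,None,fx=6,fy=6,interpolation=cv2.INTER_CUBIC))
```

```text
(no output)
```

View pics/topz.png

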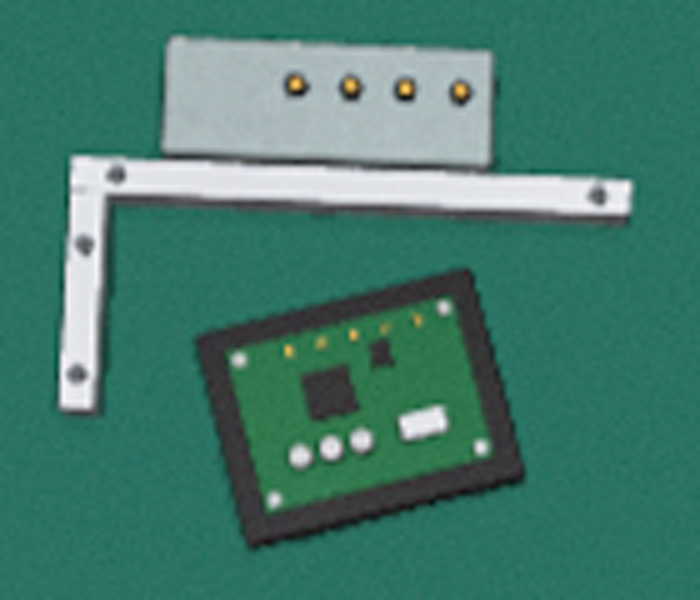

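View pics/sidez.png

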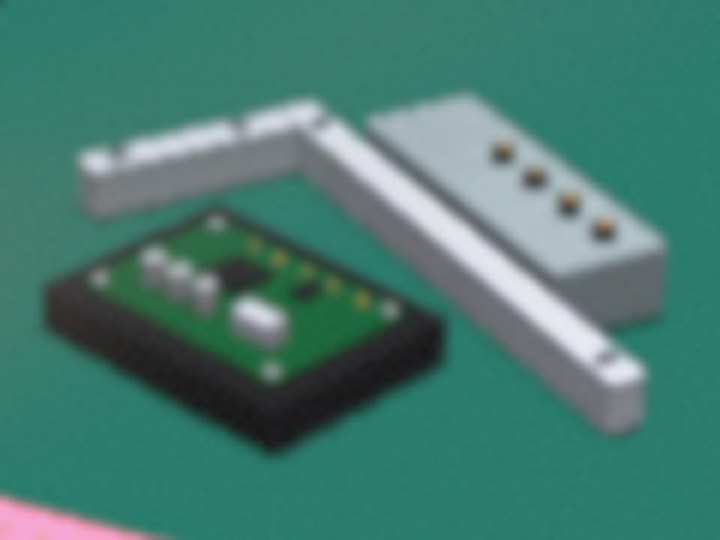

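Top zoom: the carrier's top corners are at about (198,340), (470,272), (521,468) and (250,534), and the rail's inner corner is at (108,197). Side zoom: the carrier's top corners are (215,208), (443,325), (275,400) and (47,288). I'll fit poses and heights from both views.

```bash
cat > h.py <<'E'
from station import *
import numpy as np,cv2
from scipy.optimize import least_squares
from scipy.spatial.transform import Rotation as Ro
def proj(n,X):
    c=calibration(n);p=(np.asarray(X)@c["R"].T+c["t"])@c["camera_matrix"].T
    return p[:,:2]/p[:,2:]
def place(p,L): # p=x,y,yaw ; L local pts Nx3
    c,s=np.cos(p[2]),np.sin(p[2]);L=np.asarray(L,float)
    return np.c_[p[0]+c*L[:,0]-s*L[:,1],p[1]+s*L[:,0]+c*L[:,1],L[:,2]]
def pix(P,f,o): return (np.asarray(P,float)+.5)/f-.5+o
def fit(obs,p0):  # obs: list of (cam, local pts xy+flag(1 top), pixels); params x,y,yaw,h
    def r(p):
        return np.concatenate([(proj(n,place(p,np.c_[np.array(L)[:,:2],np.array(L)[:,2]*p[3]]))-q).ravel() for n,L,q in obs])
    s=least_squares(r,p0,loss="soft_l1");return s.x,r(s.x).reshape(-1,2)
FL,FR,NR,NL=(.05,.065),(.05,-.065),(-.05,-.065),(-.05,.065)
E
python3 - <<'E'
from h import *
T=lambda P:pix(P,5,[240,145]);S=lambda P:pix(P,6,[295,195])
t=lambda *a:[(*p,1) for p in a]
b=lambda *a:[(*p,0) for p in a]
car,r1=fit([("top",t(FL,FR,NR,NL),T([(198,340),(470,272),(521,468),(250,534)])),
 ("side",t(FL,FR,NR,NL)+b(NR,NL,FR),S([(215,208),(443,325),(275,400),(47,288),(275,452),(47,325),(443,362)]))],[.65,0,.25,.022])
j=[(0,0),(0,-.24),(-.1,0)]
jig,r2=fit([("top",t(*j),T([(108,197),(630,212),(97,410)])),("side",t(*j)+b(*j[1:]),S([(303,132),(607,380),(95,178),(610,435),(97,218)]))],[.7,.1,0,.024])
print(car,r1.round(1).tolist());print(jig,r2.round(1).tolist())
c=place(car[:3],[(.05,.065,0),(0,0,0)])[:,:2]-jig[:2]
a=jig[2];print("corner,centre in jig",c@np.array([[np.cos(a),-np.sin(a)],[np.sin(a),np.cos(a)]]),car[2]-a)
s=sense();print(Ro.from_quat(s["tool_rot"]).as_matrix().round(3))
print("mount",calibration("wrist")["mount"].round(4))
E
```

```text
[ 0.56199527 -0.05502054  0.23497993  0.01934913] [[-1.4, -0.9], [-0.5, -1.1], [0.5, 1.6], [-1.0, 2.6], [0.8, -0.3], [1.6, -0.6], [0.1, 2.6], [-0.6, 0.1], [-0.1, 1.1], [-0.5, 0.8], [1.1, 0.2]]
[ 0.66052493  0.05827338 -0.05133509  0.02239203] [[-0.5, -0.3], [-0.1, 0.5], [-0.4, 0.2], [-0.4, -0.7], [1.4, 1.2], [0.3, -0.2], [0.1, 0.3], [-0.0, 0.8]]
corner,centre in jig [[-0.06297915 -0.0417256 ]
 [-0.09258646 -0.11820048]] 0.28631502046206014
[[-0.969  0.247 -0.001]
 [ 0.247  0.969 -0.002]
 [ 0.    -0.002 -1.   ]]
mount [[-1.200e-03 -9.643e-01 -2.649e-01  6.590e-02]
 [ 1.000e+00 -1.300e-03  1.000e-04 -3.000e-04]
 [-4.000e-04 -2.649e-01  9.643e-01 -1.435e-01]
 [ 0.000e+00  0.000e+00  0.000e+00  1.000e+00]]
```

{"fn": "apply_moves", "kwargs": {
  "plan": [
    [0,0,0,0,0,-0.099,-1],
    [0,0,0,0,0,-0.099,-1],
    [-0.0265,-0.049,0,0,0,0,-1],
    [-0.0265,-0.049,0,0,0,0,-1],
    [-0.0265,-0.049,0,0,0,0,-1],
    [-0.0265,-0.049,0,0,0,0,-1],
    [-0.0265,-0.049,0,0,0,0,-1],
    [-0.0265,-0.049,0,0,0,0,-1]
  ]
}}

```text
t: 1.1
tcp_pos: [0.2985, 0.3021, 0.2312]
tool_rot: [0.026, 1.0, -0.0, 0.0]
force: [0.8, 0.6, 0.0]
finger_gap: 0.999
gripper_force: 0.0
```

{"fn": "apply_moves", "kwargs": {
  "plan": [
    [-0.0265,-0.049,0,0,0,0,-1],
    [-0.0265,-0.049,0,0,0,0,-1],
    [-0.0265,-0.049,0,0,0,0,-1],
    [-0.0265,-0.049,0,0,0,0,-1],
    [-0.0265,-0.049,0,0,0,0,-1],
    [-0.0265,-0.049,0,0,0,0,-1],
    [-0.0265,-0.049,0,0,0,0,-1],
    [0,0,0,0,0,0,-1]
  ]
}}

```text
t: 2.1
tcp_pos: [0.4679, -0.0521, 0.2313]
tool_rot: [0.028, 1.0, -0.001, 0.001]
force: [-0.2, 0.7, -1.4]
finger_gap: 1.003
gripper_force: 0.0
```

Run:
```python
from h import *
s=sense();print(s["tcp_pos"],s["tool_rot"])
np.save("w1.npy",np.r_[s["tcp_pos"],s["tool_rot"]])
cv2.imwrite("pics/w1.png",snapshot("wrist")[:,:,::-1])
print(calibration("wrist")["camera_matrix"])
```

```text
[ 0.46785053 -0.05210684  0.2312786 ] [ 2.84907312e-02  9.99593150e-01 -6.54199309e-04  1.17646393e-03]
[[334.85459683   0.         318.0290826 ]
 [  0.         334.85459683 238.18243954]
 [  0.           0.           1.        ]]
```

View pics/w1.png

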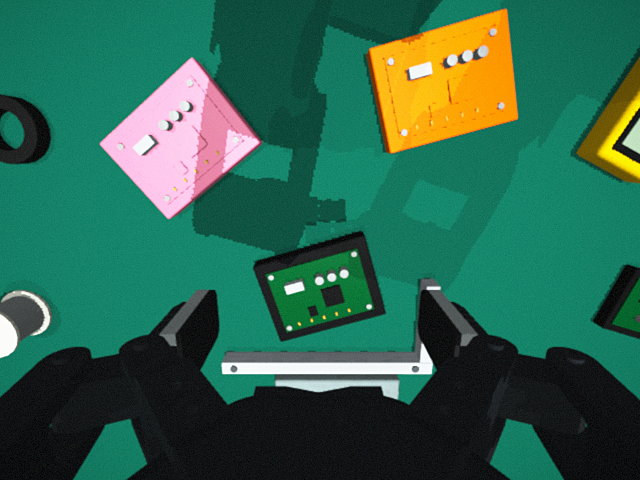

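The wrist view is upside-down, with far at the bottom. The carrier lies between the fingers at about (255–385, 233–340), and the rail's inner corner is near (418,350). I'll check this against the fitted model.

```bash
cat >> h.py <<'E'
def wproj(w,X):
    c=calibration("wrist");M=np.eye(4);M[:3,:3]=Ro.from_quat(w[3:]).as_matrix();M[:3,3]=w[:3]
    A=np.linalg.inv(M@c["mount"]);p=(np.asarray(X)@A[:3,:3].T+A[:3,3])@c["camera_matrix"].T
    return p[:,:2]/p[:,2:]
CAR=[(*p,.022) for p in(FL,FR,NR,NL)]+[(*p,0) for p in(FL,FR,NR,NL)]
JIG=[(0,0,.024),(0,-.24,.024),(-.1,0,.024)]
E
python3 - <<'E'
from h import *
w=np.load("w1.npy")
a=cv2.imread("pics/w1.png");f=4
a=cv2.resize(a[220:370,210:410+30],None,fx=3.4,fy=3.4,interpolation=cv2.INTER_CUBIC)
for X,P,col in((CAR,[.562,-.055,.235],(0,0,255)),(JIG,[.6605,.0583,-.0513],(255,0,255))):
    q=wproj(w,place(P,X));print(q.round(1).tolist())
    for u in (q-[210,220]+.5)*3.4-.5: cv2.circle(a,tuple(int(round(v)) for v in u),3,col,-1)
cv2.imwrite("pics/w1z.png",a)
E
```

```text
[[386.7, 314.1], [280.9, 342.4], [252.5, 267.1], [364.9, 234.7], [383.1, 305.4], [282.8, 332.5], [256.1, 260.6], [362.4, 229.8]]
[[419.0, 361.7], [220.8, 362.8], [425.5, 285.1]]
```

View pics/w1z.png

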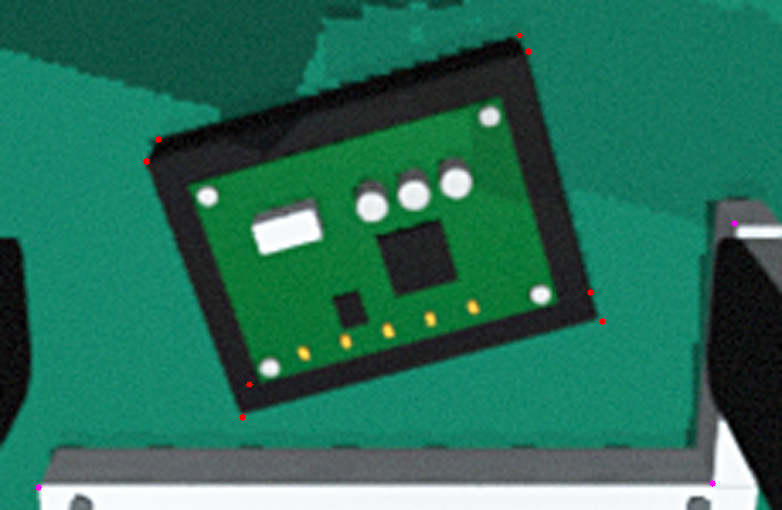

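{"fn": "apply_moves", "kwargs": {
  "plan": [
    [0,0,0.055,0,0,0,-1],
    [0,0,0.055,0,0,0,-1],
    [0,0,0.055,0,0,0,-1],
    [0,0,0.04,0,0,0,-1],
    [0,0,0.015,0,0,0,-1],
    [0,0,0.01,0,0,0,-1],
    [0,0,0,0,0,0,-1]
  ]
}}

```text
t: 3.02
tcp_pos: [0.4658, -0.0482, 0.0018]
tool_rot: [0.026, 1.0, -0.0, 0.0]
force: [-0.6, -0.2, -0.5]
finger_gap: 1.001
gripper_force: 0.0
```

{"fn": "apply_moves", "kwargs": {
  "plan": [
    [0,0,0.005,0,0,0,-1],
    [-0.008,0,0,0,0,0,-1],
    [-0.008,0,0,0,0,0,-1],
    [-0.008,0,0,0,0,0,-1],
    [-0.008,0,0,0,0,0,-1],
    [-0.008,0,0,0,0,0,-1]
  ]
}}

```text
t: 3.78
tcp_pos: [0.5053, -0.0501, -0.0037]
tool_rot: [0.026, 1.0, 0.0, -0.001]
force: [-2.7, 1.3, 2.0]
finger_gap: 0.998
gripper_force: 1.5
```

{"fn": "apply_moves", "kwargs": {
  "plan": [
    [-0.006,0,0,0,0,0,-1],
    [-0.006,0,0,0,0,0,-1],
    [-0.006,0,0,0,0,0,-1],
    [-0.004,0,0,0,0,0,-1],
    [-0.003,0,0,0,0,0,-1]
  ]
}}

```text
t: 4.4
tcp_pos: [0.5302, -0.0519, -0.0037]
tool_rot: [0.026, 1.0, 0.0, -0.001]
force: [-4.5, -0.1, 3.2]
finger_gap: 1.005
gripper_force: 2.2
```

Run:
```python
from h import *
a=snapshot("top")[145:265,240:380,::-1]
cv2.imwrite("pics/t2.png",cv2.resize(a,None,fx=5,fy=5,interpolation=cv2.INTER_CUBIC))
print(sense()["force"],sense()["tcp_pos"])
```

```text
[-1.85808926  0.2078478  -0.43029145] [ 0.53078912 -0.05204095 -0.00369162]
```

View pics/t2.png

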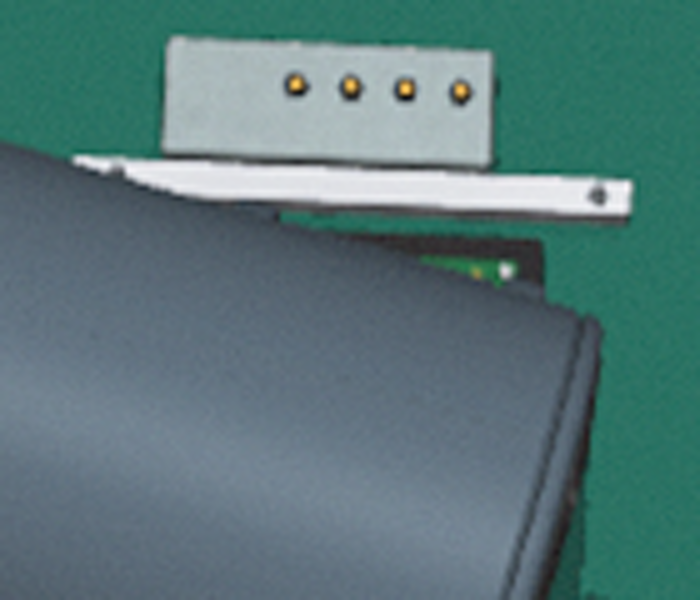

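The carrier is now square with the rail. The gap to the long rail is about 10 mm, and its right edge is near column 545. Continuing to the rail.

{"fn": "apply_moves", "kwargs": {
  "plan": [
    [-0.004,0,0,0,0,0,-1],
    [-0.003,0,0,0,0,0,-1],
    [-0.002,0,0,0,0,0,-1],
    [0,0,0,0,0,0,-1]
  ]
}}

```text
t: 4.95
tcp_pos: [0.5404, -0.0525, -0.0037]
tool_rot: [0.026, 1.0, -0.0, 0.001]
force: [-0.7, -0.5, -0.8]
finger_gap: 1.003
gripper_force: 0.3
```

{"fn": "apply_moves", "kwargs": {
  "plan": [
    [-0.002,0,0,0,0,0,-1],
    [0,0,0,0,0,0,-1]
  ]
}}

```text
t: 5.2
tcp_pos: [0.5414, -0.0523, -0.0037]
tool_rot: [0.026, 1.0, -0.0, -0.0]
force: [-2.2, -0.4, 0.1]
finger_gap: 0.997
gripper_force: 1.1
```

{"fn": "apply_moves", "kwargs": {
  "plan": [
    [-0.002,0,0,0,0,0,-1],
    [0,0,0,0,0,0,-1]
  ]
}}

```text
t: 5.45
tcp_pos: [0.5424, -0.0522, -0.0037]
tool_rot: [0.026, 1.0, 0.0, -0.001]
force: [-4.5, -0.9, 3.8]
finger_gap: 1.001
gripper_force: 2.5
```

{"fn": "apply_moves", "kwargs": {
  "plan": [
    [-0.002,0,0,0,0,0,-1],
    [0,0,0,0,0,0,-1]
  ]
}}

```text
t: 5.7
tcp_pos: [0.5424, -0.0521, -0.0037]
tool_rot: [0.026, 1.0, 0.001, -0.003]
force: [-8.5, -2.0, 7.0]
finger_gap: 1.001
gripper_force: 4.3
```

{"fn": "apply_moves", "kwargs": {
  "plan": [
    [-0.002,0,0,0,0,0,-1],
    [0,0,0,0,0,0,-1]
  ]
}}

```text
t: 5.95
tcp_pos: [0.5425, -0.0519, -0.0037]
tool_rot: [0.026, 1.0, 0.001, -0.005]
force: [-12.6, -2.3, 8.6]
finger_gap: 0.997
gripper_force: 5.9
```

Rail contact confirmed: the TCP has stopped and force is rising. Next I back off, go round to the right short edge and shut the gripper.

{"fn": "apply_moves", "kwargs": {
  "plan": [
    [0.03,0,0,0,0,0,-1],
    [0.01,0,-0.045,0,0,0,-1],
    [0,-0.02,-0.045,0,0,0,1],
    [0,-0.055,0,0,0,0,1],
    [0,-0.05,0,0,0,0,1],
    [-0.045,-0.01,0,0,0,0,1],
    [-0.045,0,0,0,0,0,1],
    [0,0,0,0,0,0,1]
  ]
}}

```text
t: 6.95
tcp_pos: [0.5959, -0.1921, 0.0872]
tool_rot: [0.025, 1.0, -0.002, 0.005]
force: [-0.6, 0.8, 0.3]
finger_gap: 0.006
gripper_force: 0.0
```

Run:
```python
from h import *
s=sense();print(s["tcp_pos"],s["tool_rot"],s["force"],s["finger_gap"])
r=s["tcp_pos"][:2]-np.array([.6605,.0583]);a=-.0513
print(r@np.array([[np.cos(a),-np.sin(a)],[np.sin(a),np.cos(a)]]))
np.save("w2.npy",np.r_[s["tcp_pos"],s["tool_rot"]])
cv2.imwrite("pics/w2.png",snapshot("wrist")[:,:,::-1])
```

```text
[ 0.59586684 -0.19211241  0.08720217] [ 0.02544568  0.99966387 -0.00199133  0.00454963] [-0.63715732  0.76739761  0.31571329] 0.006371313145145195
[-0.05170761 -0.25339721]
```

View pics/w2.png

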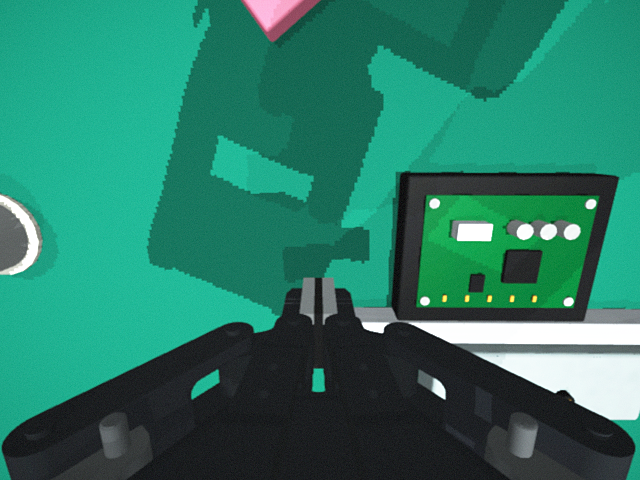

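The carrier is flush along the long rail, with its right edge at columns 400–410 and the shut fingers to its right. For better clearance and a wider contact I'll turn the tool by 90°, so I'm checking joint 6's range first.

Run:
```python
from h import *
print(sense()["q"])
# carrier right edge from wrist image: top FR, NR corners
w=np.load("w2.npy")
def r(p): return (wproj(w,place(p,CAR[:4]))-np.array([(583,319),(398,319),(407,186),(617,177)])).ravel()
s=least_squares(r,[.6,-.07,-.05],loss="soft_l1");print(s.x,s.fun.round(1))
a=-.0513;d=s.x[:2]-[.6605,.0583];print(d@np.array([[np.cos(a),-np.sin(a)],[np.sin(a),np.cos(a)]]))
```

```text
[-4.90698138e-01  7.08092272e-01  1.55401140e+00  2.48868267e-04
  8.75049499e-01 -2.01083117e+00]
[ 0.60563223 -0.07391403 -0.0365255 ] [ 1.8  3.5 -0.9  5.8 -1.9 -6.   0.9 -0.3]
[-0.04801599 -0.13485358]
```

{"fn": "apply_moves", "kwargs": {
  "plan": [
    [0,0,0,0,0,0.1745,0],
    [0,0,0,0,0,0.1745,0],
    [0,0,0,0,0,0.1745,0],
    [0,0,0,0,0,0.1745,0],
    [0,0,0,0,0,0.1745,0],
    [0,0,0,0,0,0.1745,0],
    [0,0,0,0,0,0.1745,0],
    [0,0,0,0,0,0.1745,0]
  ]
}}

```text
t: 8.0
tcp_pos: [0.5894, -0.1896, 0.0862]
tool_rot: [0.664, 0.747, -0.0, -0.0]
force: [-0.3, -0.1, 0.0]
finger_gap: 0.502
gripper_force: 0.0
```

{"fn": "apply_moves", "kwargs": {
  "plan": [
    [0,0,0,0,0,0.1745,0],
    [0,0,0.04,0,0,0,0],
    [0,0,0.025,0,0,0,0],
    [0,0,0.01,0,0,0,0],
    [0,0,0.005,0,0,0,0],
    [0,0,0,0,0,0,0]
  ]
}}

```text
t: 8.75
tcp_pos: [0.5906, -0.1902, 0.0068]
tool_rot: [0.725, 0.689, 0.0, 0.0]
force: [-0.2, 0.4, 0.2]
finger_gap: 0.501
gripper_force: 0.0
```

{"fn": "apply_moves", "kwargs": {
  "plan": [
    [0,0,0.005,0,0,0,0],
    [0.014,0,0,0,0,0,0],
    [0.014,0,0,0,0,0,0],
    [0.008,0,0,0,0,0,0],
    [0.008,0,0,0,0,0,0],
    [0.008,0,0,0,0,0,0],
    [0.008,0,0,0,0,0,0]
  ]
}}

```text
t: 9.62
tcp_pos: [0.5935, -0.1303, 0.0014]
tool_rot: [0.725, 0.689, -0.0, 0.0]
force: [-0.6, -3.7, 0.1]
finger_gap: 0.499
gripper_force: 1.7
```

{"fn": "apply_moves", "kwargs": {
  "plan": [
    [0.008,0,0,0,0,0,0],
    [0.008,0,0,0,0,0,0],
    [0.008,0,0,0,0,0,0]
  ]
}}

```text
t: 10.0
tcp_pos: [0.5949, -0.1058, 0.0014]
tool_rot: [0.725, 0.689, 0.0, 0.0]
force: [-0.7, -4.7, 1.1]
finger_gap: 0.499
gripper_force: 1.7
```

{"fn": "apply_moves", "kwargs": {
  "plan": [
    [0.007,0,0,0,0,0,0],
    [0.006,0,0,0,0,0,0],
    [0.004,0,0,0,0,0,0],
    [0.003,0,0,0,0,0,0]
  ]
}}

```text
t: 10.5
tcp_pos: [0.596, -0.086, 0.0014]
tool_rot: [0.725, 0.689, 0.0, 0.0]
force: [-0.2, -3.9, 1.8]
finger_gap: 0.506
gripper_force: 1.7
```

{"fn": "apply_moves", "kwargs": {
  "plan": [
    [0.002,0,0,0,0,0,0],
    [0.002,0,0,0,0,0,0],
    [0,0,0,0,0,0,0]
  ]
}}

```text
t: 10.88
tcp_pos: [0.5961, -0.0821, 0.0014]
tool_rot: [0.725, 0.689, 0.0, 0.0]
force: [1.0, -2.0, 1.2]
finger_gap: 0.498
gripper_force: 1.2
```

{"fn": "apply_moves", "kwargs": {
  "plan": [
    [0.002,0,0,0,0,0,0],
    [0,0,0,0,0,0,0]
  ]
}}

```text
t: 11.12
tcp_pos: [0.5962, -0.0801, 0.0014]
tool_rot: [0.725, 0.689, 0.0, 0.0]
force: [1.4, -3.4, 2.8]
finger_gap: 0.497
gripper_force: 1.5
```

{"fn": "apply_moves", "kwargs": {
  "plan": [
    [0.002,0,0,0,0,0,0],
    [0,0,0,0,0,0,0]
  ]
}}

```text
t: 11.38
tcp_pos: [0.5962, -0.0785, 0.0014]
tool_rot: [0.725, 0.689, -0.0, 0.0]
force: [-0.9, -5.0, 2.1]
finger_gap: 0.501
gripper_force: 2.5
```

{"fn": "apply_moves", "kwargs": {
  "plan": [
    [0.002,0,0,0,0,0,0],
    [0,0,0,0,0,0,0]
  ]
}}

```text
t: 11.62
tcp_pos: [0.5962, -0.0784, 0.0014]
tool_rot: [0.725, 0.689, -0.001, 0.001]
force: [-2.7, -10.6, 2.2]
finger_gap: 0.499
gripper_force: 5.6
```

{"fn": "apply_moves", "kwargs": {
  "plan": [
    [0.002,0,0,0,0,0,0],
    [0,0,0,0,0,0,0]
  ]
}}

```text
t: 11.88
tcp_pos: [0.5962, -0.0784, 0.0015]
tool_rot: [0.725, 0.689, -0.002, 0.002]
force: [-3.2, -16.8, 1.7]
finger_gap: 0.498
gripper_force: 8.7
```

{"fn": "apply_moves", "kwargs": {
  "plan": [
    [0.002,0,0,0,0,0,0],
    [0,0,0,0,0,0,0]
  ]
}}

```text
t: 12.12
tcp_pos: [0.5961, -0.0783, 0.0015]
tool_rot: [0.725, 0.689, -0.003, 0.003]
force: [-5.5, -23.7, 2.5]
finger_gap: 0.502
gripper_force: 11.9
```

The carrier is hard against the short rail. I'll back off along the push line, lift clear and look.

{"fn": "apply_moves", "kwargs": {
  "plan": [
    [-0.02,0,0,0,0,0,0],
    [-0.04,0,0,0,0,0,0],
    [-0.02,0,-0.05,0,0,0,0],
    [-0.02,0,-0.055,0,0,0,0],
    [-0.02,0,-0.055,0,0,0,0],
    [-0.03,0,0,0,0,0,0],
    [0,0,0,0,0,0,0]
  ]
}}

```text
t: 13.0
tcp_pos: [0.5886, -0.2229, 0.1617]
tool_rot: [0.726, 0.688, 0.001, -0.0]
force: [-0.1, 0.0, 0.3]
finger_gap: 0.501
gripper_force: 0.0
```

Run:
```python
from h import *
s=sense();print(s["tcp_pos"],s["tool_rot"],s["force"])
np.save("w3.npy",np.r_[s["tcp_pos"],s["tool_rot"]])
w=cv2.resize(snapshot("wrist")[:,:,::-1],(480,360))
t=cv2.resize(snapshot("top")[150:250,240:370,::-1],None,fx=3.2,fy=3.2,interpolation=cv2.INTER_CUBIC)
cv2.imwrite("pics/w3.png",w)
cv2.imwrite("pics/t3.png",cv2.resize(t,None,fx=1.7,fy=1.7))
```

```text
[ 0.58860537 -0.2229186   0.16168839] [ 7.25851041e-01  6.87851662e-01  5.97769095e-04 -4.48699284e-06] [-0.08236362  0.01841163  0.27336536]
```

View pics/t3.png

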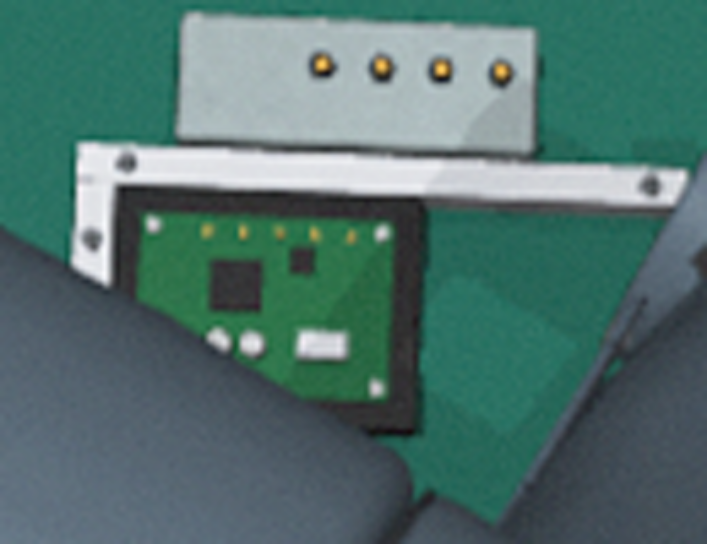

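The top view shows the carrier tucked into the corner: its far edge lies along the rail from (117,188) to (425,200) and its left edge along the short rail. One wrist view to confirm.

View pics/w3.png

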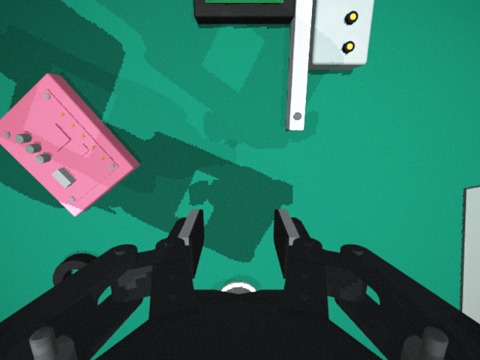

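There's no visible gap, but a small one could be hidden behind the carrier's edge. I'll give the near edge one gentle two-finger press to be sure.

{"fn": "apply_moves", "kwargs": {
  "plan": [
    [0,0,0,0,0,-0.1745,-1],
    [0,0,0,0,0,-0.1745,-1],
    [0,0,0,0,0,-0.1745,-1],
    [0,0,0,0,0,-0.1745,-1],
    [0,0,0,0,0,-0.1745,-1],
    [0,0,0,0,0,-0.1745,-1],
    [0,0,0,0,0,-0.1745,-1],
    [0,0,0,0,0,-0.1745,-1]
  ]
}}

```text
t: 14.1
tcp_pos: [0.5879, -0.2196, 0.1598]
tool_rot: [0.109, 0.994, 0.001, -0.002]
force: [-0.5, -0.2, -0.1]
finger_gap: 1.0
gripper_force: 0.0
```

{"fn": "apply_moves", "kwargs": {
  "plan": [
    [0,0,0,0,0,-0.1745,-1],
    [0.045,0,0,0,0,0,-1],
    [0.045,0.02,0,0,0,0,-1],
    [0,0.05,0,0,0,0,-1],
    [0,0.05,0,0,0,0,-1],
    [0,0.05,0,0,0,0,-1],
    [0,0.04,0,0,0,0,-1],
    [0,0,0,0,0,0,-1]
  ]
}}

```text
t: 15.1
tcp_pos: [0.5078, -0.0035, 0.1603]
tool_rot: [0.023, 1.0, 0.001, -0.002]
force: [0.1, -0.3, -0.1]
finger_gap: 1.0
gripper_force: 0.0
```

Run:
```python
from h import *
s=sense();r=s["tcp_pos"][:2]-np.array([.6605,.0583]);a=-.0513
print(s["tcp_pos"],r@np.array([[np.cos(a),-np.sin(a)],[np.sin(a),np.cos(a)]]),s["tool_rot"],s["q"])
```

```text
[ 0.50775756 -0.00348447  0.16030095] [-0.14937335 -0.06953544] [ 2.30286235e-02  9.99732396e-01  9.39186608e-04 -1.98406420e-03] [-2.27863091e-01  4.77625306e-01  1.79224139e+00  1.34340176e-03
  8.75993654e-01 -1.75346028e+00]
```

{"fn": "apply_moves", "kwargs": {
  "plan": [
    [0,-0.004,0.055,0,0,0,-1],
    [0,0,0.055,0,0,0,-1],
    [0,0,0.034,0,0,0,-1],
    [0,0,0.015,0,0,0,-1],
    [0,0,0.005,0,0,0,-1],
    [-0.01,0,0,0,0,0,-1],
    [-0.01,0,0,0,0,0,-1],
    [0,0,0,0,0,0,-1]
  ]
}}

```text
t: 16.1
tcp_pos: [0.5321, -0.0131, -0.0015]
tool_rot: [0.026, 1.0, -0.0, 0.002]
force: [-0.6, 0.6, 0.4]
finger_gap: 1.001
gripper_force: 0.0
```

{"fn": "apply_moves", "kwargs": {
  "plan": [
    [-0.006,0,0,0,0,0,-1],
    [-0.004,0,0,0,0,0,-1],
    [-0.003,0,0,0,0,0,-1],
    [0,0,0,0,0,0,-1]
  ]
}}

```text
t: 16.6
tcp_pos: [0.5427, -0.0134, -0.0027]
tool_rot: [0.026, 1.0, -0.0, 0.0]
force: [0.4, 0.4, 0.1]
finger_gap: 1.002
gripper_force: 0.0
```

{"fn": "apply_moves", "kwargs": {
  "plan": [
    [-0.002,0,0,0,0,0,-1],
    [-0.001,0,0,0,0,0,-1],
    [0,0,0,0,0,0,-1]
  ]
}}

```text
t: 16.98
tcp_pos: [0.5443, -0.0134, -0.0028]
tool_rot: [0.026, 1.0, 0.0, -0.001]
force: [-3.0, -1.4, 1.2]
finger_gap: 1.001
gripper_force: 1.3
```

{"fn": "apply_moves", "kwargs": {
  "plan": [
    [-0.002,0,0,0,0,0,-1],
    [0,0,0,0,0,0,-1]
  ]
}}

```text
t: 17.23
tcp_pos: [0.5443, -0.0133, -0.0029]
tool_rot: [0.026, 1.0, 0.0, -0.003]
force: [-6.8, -2.6, 4.4]
finger_gap: 0.995
gripper_force: 3.2
```

{"fn": "apply_moves", "kwargs": {
  "plan": [
    [-0.002,0,0,0,0,0,-1],
    [0,0,0,0,0,0,-1]
  ]
}}

```text
t: 17.48
tcp_pos: [0.5443, -0.0133, -0.0029]
tool_rot: [0.026, 1.0, 0.001, -0.005]
force: [-9.1, -3.1, 7.2]
finger_gap: 0.997
gripper_force: 4.7
```

Solid contact straight away at the known home line, so the carrier was already seated. Withdrawing.

{"fn": "apply_moves", "kwargs": {
  "plan": [
    [0.01,0,0,0,0,0,-1],
    [0.03,0,0,0,0,0,-1],
    [0.01,0,-0.05,0,0,0,-1],
    [0,0,-0.055,0,0,0,-1],
    [0,0,-0.055,0,0,0,-1],
    [0,0,0,0,0,0,-1],
    [0,0,0,0,0,0,-1]
  ]
}}

```text
t: 18.35
tcp_pos: [0.4996, -0.011, 0.1573]
tool_rot: [0.026, 1.0, -0.0, 0.001]
force: [0.3, -0.6, -1.0]
finger_gap: 0.999
gripper_force: 0.0
```

Run:
```python
from h import *
s=sense();print(s["t"],s["tcp_pos"],s["force"]);print(sign_off())
```

```text
18.35 [ 0.49957372 -0.01096823  0.15727358] [ 0.33305994 -0.63206102 -0.98468129]
the job is handed in; nothing more can be done
None
```

The carrier is pushed into the corner stop, pressed firmly against both rails, with the hand withdrawn and the job handed in at 18.35 s; the sign-off gave no verdict, so the result rests on my force readings and camera views.

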